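# Touch-test the glue on a lute's bridge and first fret

### The job

Check the fresh glue joints on the lute body by touch: rest the fingertips lightly on top of the bridge for about a second, then lightly for about a second on top of the shortest fret, the one nearest the bridge, and withdraw at least a hand's breadth above the instrument. Touch nothing else, neither the soundboard nor the other two frets nor the things lying about on it or the bench, and do not press hard, pinch or lift anything.

Things in the scene. Friction and masses are not known exactly. Their poses are not given: they have to be found in the camera images.
- soundbox: Round lute body lying flat at any yaw, without neck: 336 mm across, 65 mm high, dark inlaid rim, pale soundboard on top. Origin: centre of its underside, 30 mm above the bench. z up; x from the bridge to the neck end (pale neck joint in the rim). It rests on a foam ring: it cannot slide, turn or tip, but sinks straight down 0.8 mm per newton pressed (16 mm at most) and springs back.
- bridge: The bridge, glued on the soundboard, dark wood, alone near the rim opposite the neck joint, 105 mm from the body's centre: a block 18 mm (x) by 60 mm (y), 14 mm high, with a rounded wing 8 mm high at each end (102 mm overall along y). Origin: centre of its underside, on the soundboard; axes as the soundbox's.
- bridge_top (a point): Centre of the bridge's flat top (18 x 60 mm), 14 mm above the soundboard. Axes as the bridge's.
- fret_short: The shortest of three frets glued crosswise in a row on the centreline: bars 12 mm thick (x), 8 mm in the upper 4 mm, and 16 mm high. This one is 32 mm long (y), at the centre of the soundboard, 105 mm from the bridge and the nearest to it. Origin: centre of its underside, on the soundboard; axes as the soundbox's.
- fret_short_top (a point): Centre of the shortest fret's flat top (8 x 32 mm), 16 mm above the soundboard. Axes as the fret's.
- fret_middle: The middle fret, 48 mm long, otherwise like the shortest; 55 mm from the shortest (between centres) towards the neck. Leave alone.
- fret_long: The longest fret, 64 mm long, otherwise like the shortest; 110 mm from the shortest towards the neck. Leave alone.
- thumb_plane: Small loose brass plane on the soundboard, beside the row of frets on the +y side, about 105 mm off the centreline: 62 x 26 mm, 38 mm high. Origin at the centre of its underside. Leave alone.
- caul: Loose wooden block on the soundboard, beside the row of frets on the -y side, about 105 mm off the centreline: 60 x 26 x 20 mm high. Origin at the centre of its underside. Leave alone.
- glue_jar: Closed jar, 62 mm across, 85 mm high, on the bench. Origin at the centre of its underside. Leave alone.
- bowl: White bowl, 116 mm across, 50 mm high, on the bench. Origin at the centre of its underside. Leave alone.
- mug: Blue cup without handle, 80 mm across, 90 mm high, on the bench. Origin at the centre of its underside. Leave alone.
- glue_brush: Brush lying on the bench to the robot's left, under 30 mm high. Leave alone.
- hammer: Hammer lying on the bench to the robot's right, under 50 mm high. Leave alone.
- sanding_block: Cork sanding block, 45 x 90 x 29 mm high, on the bench to the right of the lute body. Origin at the centre of its underside. Leave alone.

How it is judged:
By the outcome, as a careful person would: the job done as asked, in the order asked, and still so for the second after the job is handed in, with the robot touching nothing.
It also fails if it takes over 38 s, if anything falls off the work surface, if the arm or the gripper's body presses on something with over 40 N, if the wrist force passes 120 N, or if a joint passes its speed limit or range.

### The arm

A 6-joint arm with a two-finger parallel gripper is mounted at the origin on the work surface. World frame = base frame: x ahead of the robot, y to its left, z up, the work surface at z = 0. Lengths are in mm, angles in rad, forces in N, time in s.
With the tool pointing down it reaches from about 400 to 825 mm from the base axis. Payload 7 kg.
Tool frame: the origin (TCP) lies at the very end of the fingers, on their centre line; the grasp point (between the pads) lies 19 mm behind it; z points along the fingers, y is the line along which they close (so a half turn about z gives the same grasp; the last joint's range is limited). The gripper opens to 88 mm and grips with 3 to 60 N. Pads are 19 mm wide; open, the fingers measure 130 mm over their backs; the gripper's body (78 mm by 193 mm) begins 47 mm behind the grasp point.
Start: joints at [1.498, 0.359, 0.012, 0, -1.224, -0.288], TCP at [238.298, 631.514, 226.561] pointing down, gripper open.
Joint ranges: [-3.07, 3.07], [-1.43, 2.12], [-1.02, 1.25], [-3.03, 1.67], [-3.05, -0], [-3.03, 3.03]. Speed limits (rad/s): [2.39, 2.39, 3.01, 3.14, 3.14, 3.14].

### API

Orientations are given as a unit quaternion [x, y, z, w].
In Python, from plant import bot gives the robot as it stands. Calls block until the motion is done:
- bot.move_ptp(position, orientation): joint-space move of the TCP to a pose.
- bot.line_to(position, velocity=150, ori=None): straight line of the TCP; ori=None keeps the orientation; velocity is the mean speed in mm/s.
- bot.move_joints(angles): joint-space move.
- bot.move_gripper(opening, force=None): finger opening in mm; force is the grip in N (None keeps the last); returns when the fingers have stopped.
- bot.pause(seconds).
- bot.solve_ik(position, orientation): joint angles nearest the present ones, or None.
- bot.read_state(): the state.
- bot.camera(name): name is "scene" or "top"; returns the picture (480x640x3 uint8, red, green, blue); there is no depth.
- bot.get_calibration(name): a dict with "fx", "fy", "cx", "cy" (pixels), "view" (4x4, takes a point from world to camera coordinates). Camera axes: x right, y up, looking along -z (the intrinsics and any distortion apply to the point x, -y, -z); pixel columns grow to the right and rows downward; lengths in mm; the calibration is good to about 2 mm. A picture is of the moment at which its call begins. get_calibration takes no time and is no camera call.
A pose or a line that the arm cannot do raises bot.Unreachable and nothing moves.
- bot.close_job(): hands the job in; it is judged then, once.
The state is a dict: "t": time; "joint_pos": joint angles; "qvel": joint speeds; "tau": joint torques, N m; "tcp_pos": TCP position; "eef_rot": TCP orientation; "contact_force": force on the tool from outside, world axes, zero at the start; "moment": the same for the moment, N m; "width": finger opening in mm; "finger_force": force on a finger pad.
Only numpy, scipy, OpenCV 4.12 (cv2) and the standard library are available. Lean on these libraries where they do the work, as an engineer would, in place of code of your own. Each camera call takes 0.05 s, during which the arm holds its last target. There are 200 camera calls.

## Working session

There is one attempt and no reset: what is moved stays moved. The work goes in short steps, each a Python script; the robot and the scene stay as the last script left them, time stands still between calls to the robot, and variables do not carry over. Pictures are saved under pics/ and viewed, at most 10 in all, crops included, and the job is handed in when it is done.

```bash
mkdir -p pics; python3 - <<'E'
from plant import bot
import cv2
for n in("top","scene"):
    cv2.imwrite(f"pics/{n}0.png",bot.camera(n)[:,:,::-1]); print(n,bot.get_calibration(n))
print(bot.read_state())
E
```

```text
top {'fx': 557.3568820250979, 'fy': 557.3568820250979, 'cx': 323.35340309349436, 'cy': 239.30209920551235, 'view': array([[-7.10593516e-04, -9.99998672e-01,  1.46681260e-03,
         2.63066854e+00],
       [ 9.88332392e-01, -4.78890507e-04,  1.52311699e-01,
        -5.44287021e+02],
       [-1.52310794e-01,  1.55793011e-03,  9.88331420e-01,
        -1.37767221e+03],
       [ 0.00000000e+00,  0.00000000e+00,  0.00000000e+00,
         1.00000000e+00]])}
scene {'fx': 499.101493563122, 'fy': 499.101493563122, 'cx': 322.3127736677525, 'cy': 242.4192419214005, 'view': array([[-7.48061714e-02,  9.97108493e-01,  1.33674810e-02,
         2.51401891e+01],
       [-7.70022115e-01, -6.62765876e-02,  6.34565486e-01,
         3.53475936e+02],
       [ 6.33616587e-01,  3.71761585e-02,  7.72753489e-01,
        -1.47008863e+03],
       [ 0.00000000e+00,  0.00000000e+00,  0.00000000e+00,
         1.00000000e+00]])}
{'t': 0.1, 'joint_pos': array([ 1.49810473e+00,  3.59294795e-01,  1.11492184e-02, -2.70709821e-04,
       -1.22409023e+00, -2.88068082e-01]), 'qvel': array([ 0.00076182, -0.00199328,  0.00370228,  0.00033979,  0.00172208,
        0.00013468]), 'tau': array([-2.03679003e-03, -5.84160805e+01,  2.93752563e+01,  7.01555505e+00,
        1.01738196e-02, -5.52959568e-05]), 'tcp_pos': array([238.16984052, 631.12542978, 225.73587647]), 'eef_rot': array([ 9.83767088e-01, -1.79448552e-01, -4.91725119e-05,  7.29251319e-04]), 'contact_force': array([-0.27899293,  0.71752049, -0.54211084]), 'moment': array([-0.03548488,  0.02870613, -0.05432365]), 'finger_force': 0.0, 'width': 87.8981521360623}
```

View pics/top0.png

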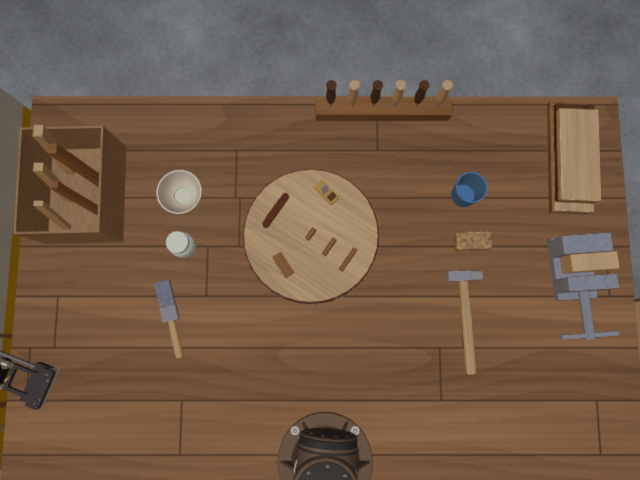

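View pics/scene0.png

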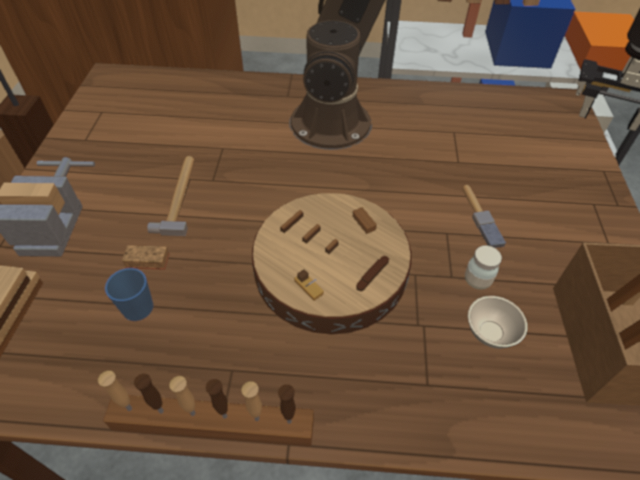

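The top view shows the bridge at about (275,210), with frets at (311,234) short, (329,246) middle and (348,259) long. The plane is at (327,192) and the caul at (284,265). In the scene view the bridge is at (373,273), with frets at (332,246), (311,233) and (291,221).

```bash
cat > h.py <<'E'
from plant import bot
import cv2, numpy as np
def cast(n,uv,z):
    c=bot.get_calibration(n); V=c["view"]; R,t=V[:3,:3],V[:3,3]
    d=R.T@np.array([(uv[0]-c["cx"])/c["fx"],-(uv[1]-c["cy"])/c["fy"],-1]); o=-R.T@t
    return (o+d*(z-o[2])/d[2])[:2]
E
python3 - <<'E'
from h import *
S={"top":[(275,210),(311,234),(329,246),(348,259)],"scene":[(373,273),(332,246),(311,233),(291,221)]}
H=[103,104,104,104]; C=(311,236),(331,250)
for (n,pts) in S.items():
    im=cv2.imread(f"pics/{n}0.png"); 
    v=cv2.GaussianBlur(im,(3,3),0)[:,:,1].astype(float)
    P=[]
    for (u,w),h in zip(pts,H):
        bg=np.median(v[w-25:w+25,u-25:u+25])
        m=(v<bg*0.77).astype(np.uint8)
        k,l,s,c=cv2.connectedComponentsWithStats(m)
        win=l[w-3:w+4,u-3:u+4]; i=np.bincount(win[win>0]).argmax()
        r=cv2.minAreaRect(np.argwhere(l==i)[:,::-1].astype(np.float32))
        p=cast(n,c[i],h);P.append(p)
        print(n,s[i][4],c[i].round(1),p.round(1),[round(float(x),1) for x in r[1]],round(r[2]))
    a=P[3]-P[0];print("yaw bridge->long",np.degrees(np.arctan2(a[1],a[0])),[round(float(np.linalg.norm(p-P[0])),1) for p in P])
im=cv2.imread("pics/top0.png")[160:310,235:385]; a=cv2.resize(im,None,fx=4,fy=4,interpolation=cv2.INTER_CUBIC)
cv2.imwrite("pics/crop.png",a)
# rim: pale soundboard ellipse at z=95
for n,(u,w) in (("top",(311,236)),("scene",(332,255))):
    im=cv2.imread(f"pics/{n}0.png"); m=(im[:,:,1]>125).astype(np.uint8)
    cs=cv2.findContours(m,0,1)[0]; c=[c for c in cs if cv2.pointPolygonTest(c,(u,w),False)>=0]
    if c:
        c=cv2.convexHull(max(c,key=len))[:,0]; q=np.array([cast(n,p,95) for p in c])
        print(n,cv2.minEnclosingCircle(q.astype(np.float32)))
E
```

```text
top 333 [274.9 210.1] [607.4 121.2] [8.6, 41.0] 35
top 72 [310.4 233.7] [548.5  33.9] [5.7, 13.4] 45
top 107 [328.9 246.4] [517.2 -11.1] [5.4, 19.6] 36
top 134 [347.5 259.2] [486. -56.] [5.1, 26.4] 35
yaw bridge->long -124.39546085915003 [0.0, 105.3, 160.1, 214.8]
scene 452 [372.2 272.5] [611.7 119.4] [10.9, 44.7] 43
scene 116 [331.5 246.4] [552.6  34. ] [7.1, 16.3] 45
scene 159 [311.1 233.8] [521.8 -11.3] [7.6, 22.1] 48
scene 202 [291.5 221.4] [490.6 -56.8] [7.1, 28.5] 49
yaw bridge->long -124.5109622541507 [0.0, 103.9, 158.6, 213.7]
top ((549.1231689453125, 33.86486053466797), 162.80625915527344)
scene ((550.1229858398438, 33.810245513916016), 162.7066192626953)
```

View pics/crop.png

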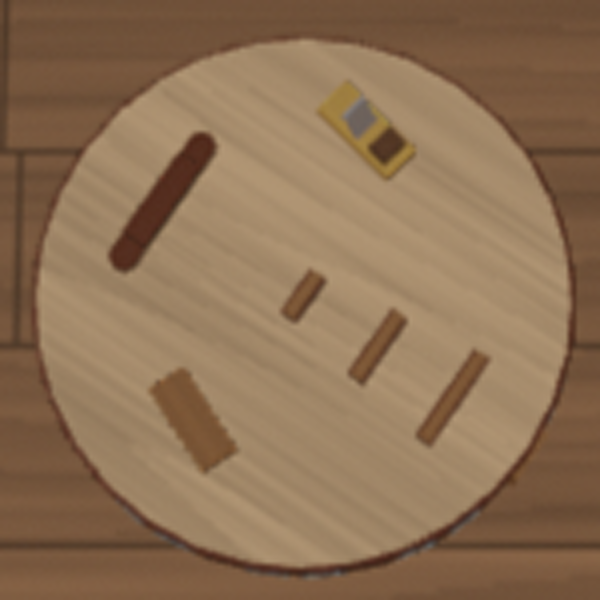

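The crop confirms the layout, and both views agree: body centre at about (549.8, 33.9), yaw -124.45°. Moving to hover above the bridge.

```bash
cat >> h.py <<'E'
from scipy.spatial.transform import Rotation as Ro
yaw=np.radians(-124.45); ex=np.array([np.cos(yaw),np.sin(yaw)]); C=np.array([549.8,33.9])
BR=C-105*ex; FR=C
def quat(k): return (Ro.from_euler("z",yaw+k*np.pi)*Ro.from_euler("x",np.pi)).as_quat()
def p3(xy,z): return [float(xy[0]),float(xy[1]),float(z)]
E
python3 - <<'E'
from h import *
q0=bot.read_state()["joint_pos"]; o=[]
for k in(0,1):
    q=bot.solve_ik(p3(BR,200),quat(k)); f=bot.solve_ik(p3(FR,200),quat(k)); print(k,q,f)
    if q is not None and f is not None: o.append((abs(q-q0).max(),k))
k=min(o)[1]; open("k","w").write(str(k))
bot.move_gripper(3)
bot.move_ptp(p3(BR,200),quat(k)); bot.line_to(p3(BR,135),100); bot.pause(.3)
s=bot.read_state(); print(k,[(a,np.round(s[a],2)) for a in("t","tcp_pos","contact_force","width","finger_force")],s["eef_rot"],quat(k))
for n in("top","scene"):
    im=bot.camera(n)[:,:,::-1]; r=im[150:320,220:420]; cv2.imwrite(f"pics/{n}1.png",cv2.resize(r,None,fx=3,fy=3,interpolation=2))
E
```

```text
0 [ 0.50924911  0.28856572 -0.15147987  0.         -1.13075073 -1.11051504] [ 0.41722348  0.17491796 -0.30289038  0.         -1.09298799 -1.01848941]
1 [ 0.50924911  0.28856572 -0.15147987  0.         -1.13075073  2.03107762] [ 0.41722348  0.17491796 -0.30289038  0.         -1.09298799  2.12310325]
0 [('t', np.float64(4.87)), ('tcp_pos', array([609.42, 120.55, 135.55])), ('contact_force', array([-0.52,  0.  ,  1.39])), ('width', np.float64(3.07)), ('finger_force', np.float64(0.0))] [-4.65973854e-01  8.84798369e-01 -7.72153456e-06  4.61958681e-04] [ 4.66000625e-01 -8.84784391e-01 -5.41774186e-17  2.85343087e-17]
```

View pics/scene1.png

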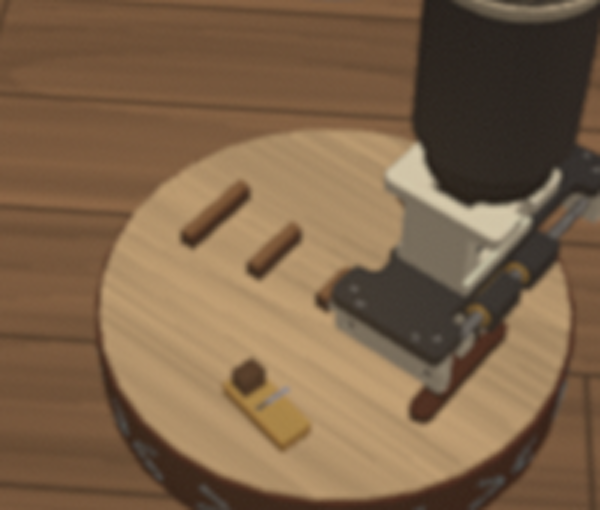

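The scene crop shows the gripper centred over the bridge and aligned with it, around crop pixel (460,370), clear of the plane. Next I descend, watching the force.

```bash
cat >> h.py <<'E'
def fz(n=6):
    a=[]
    for _ in range(n): bot.pause(.02); a.append(bot.read_state()["contact_force"][2])
    return np.mean(a),np.std(a)
def touch(xy,ztop):
    bot.line_to(p3(xy,ztop+7),60); bot.pause(.2); f0=fz(12)[0]; print("tare",f0)
    z=ztop+4
    while z>ztop-6:
        bot.line_to(p3(xy,z),15); f,sd=fz(); zz=bot.read_state()["tcp_pos"][2]
        print(round(z,1),round(zz,2),round(f-f0,2),round(sd,2))
        if f-f0>1.5: break
        z-=.7
    t=bot.read_state()["t"]
    bot.pause(.55); print("hold",fz(20)[0]-f0,bot.read_state()["tcp_pos"][2]); bot.pause(.1)
    bot.line_to(p3(xy,ztop+15),40); s=bot.read_state(); print("t",t,s["t"])
E
python3 - <<'E'
from h import *
touch(BR,109)
E
```

```text
tare 0.05978574923256558
113 112.94 -0.5 0.23
112.3 112.31 0.33 0.79
111.6 111.62 -0.17 0.63
110.9 110.89 -0.14 0.34
110.2 110.17 0.22 0.44
109.5 109.5 -0.24 0.5
108.8 108.86 0.57 0.57
108.1 108.17 0.83 0.66
107.4 107.47 2.02 0.6
hold 2.216051999047407 107.41052505937006
t 9.0833 10.6333
```

The bridge was touched at about 2 N for more than a second, matching the expected height. Now the short fret.

```bash
python3 - <<'E'
from h import *
bot.line_to(p3(BR,150),80); bot.line_to(p3(FR,150),80)
touch(FR,111)
bot.line_to(p3(FR,270),120); bot.pause(.3)
s=bot.read_state(); print(s["t"],s["tcp_pos"],s["contact_force"])
for n in("scene",): cv2.imwrite(f"pics/{n}2.png",bot.camera(n)[:,:,::-1])
E
```

```text
tare -0.06354555177753379
115 114.96 0.27 0.39
114.3 114.32 0.31 0.31
113.6 113.59 0.34 0.46
112.9 112.89 0.14 0.24
112.2 112.2 0.38 0.55
111.5 111.48 0.18 0.47
110.8 110.84 0.43 0.39
110.1 110.16 1.07 0.52
109.4 109.48 2.43 0.4
hold 2.3286803434509133 109.4320031329337
t 16.9 18.45
20.1 [549.73414182  33.88295824 269.64010467] [-0.19021618  0.09998046  0.17014873]
```

View pics/scene2.png

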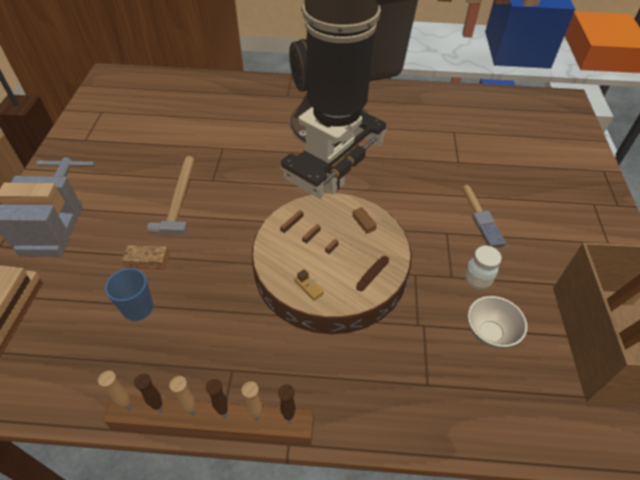

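The picture shows the gripper withdrawn about 160 mm above the lute. The bridge (373,273), the frets and the loose things are where they were at the start.

```bash
python3 -c "
from plant import bot
print(bot.close_job())"
```

```text
the job is handed in; nothing more can be done
None
```

I rested the fingertips on the bridge and then on the shortest fret, at about 2 N for just over a second each. I then withdrew about 160 mm above the fret top and handed the job in at about 20 s; in the last picture nothing had moved.

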